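Third hand for a tack weld: tee stub against the sprung stop

TASK

Be the welder's third hand at the tacking jig: first turn the jig's black knob clockwise until it clicks over to its end, which runs the sprung stop out; then stand the short steel tee (the T-shaped piece, not the angle) flat on the jig's flat bar, centred and in line with it, and push its end squarely against the stop with a steady 12 N or so, which is when the stop's face has been pushed back level with the two index posts. Keep up that push for at least three seconds and finish like that, still gripping and pushing the tee; leave everything else on the bench where it is.

Things in the scene. Friction and masses are not known exactly. Their poses are not given: they have to be found in the camera images.
- jig: Fixed tacking jig, turned up to 0.3 rad. Dark steel base plate 265 x 160 x 12 mm (jig x -130 to +135 mm). Origin: on the bench under the plate, mid-width. +x points along the push, towards the stop; z up
- bar_mid (a point): Centre of the top of the flat bar that lies on the jig's plate, at jig (-42.5, 0, 22) mm, axes as the jig's. Bar: 165 mm long (jig x -125 to +40), 70 mm wide, 10 mm thick. Two low toe clamps hold its near end (jig x -125 to -99, tops 36 mm above the bench, 25 mm or more off the centre line)
- index_mid (a point): Point midway between the two index posts, at jig (35, 0, 43) mm, axes as the jig's: where the stop's face must be. The posts, 8 mm thick, tops 50 mm above the bench, stand at jig x 35, y +-52
- housing_top (a point): Top of the grey housing under the knob, at jig (98, 0, 64) mm. The housing spans jig x 60 to 130, y -43 to 43; two fixed cheeks beside the stop (23 to 40 mm either side, 22 to 64 mm above the bench) reach out to jig x 45
- stop_face: Plain steel pad of the sprung stop, 40 mm wide, 25 to 61 mm above the bench, 10 mm thick. Origin: middle of its front face (looking to jig -x), axes as the jig's. With nothing pushing on it, the face is at jig x 29 while the knob is parked, and at jig x 20 once the knob is over
- stop (a joint): How far the stop's face is pushed back against its spring from its free place (measured from where the knob has run it out to) (m), 0 free, 0.028 at most. The spring has 800 N/m and no preload: 12 N at 0.015, when the face is at jig x 35, level with the index posts. Past 0.025 the tee would hit the cheeks. Friction on the bar adds to what the wrist feels
- knob (a joint): Angle of the knob (rad): 0 parked as found, grows clockwise seen from above, 1.3 at its end. An over-centre mechanism holds it at both ends (0.15 N m, plus 0.04 of friction): turned past half way it clicks over to the other end and stays. Its turning runs the stop out by 9 mm towards jig -x
- knob_grip (a point): Point on the knob's vertical axis (jig x 98, y 0), 93 mm above the bench, at the height to grip; its x axis runs along the grip bar and turns with the knob. The black grip bar is 50 mm long, 12 mm thick and 26 mm high (75 to 101 mm above the bench) on a 48 mm disc; it lies along jig x when parked
- tee: Loose piece of steel T-section, 90 mm long (its x), standing on its 60 mm wide (y), 8 mm thick flange with the 8 mm thick web upright in the middle, 60 mm high in all; about 0.6 kg. Origin: centre of its underside, z up. Either end may go to the stop. It lies on the bench to the left or right of the jig, turned up to 0.6 rad
- angle: Bystander of the same length and height: L-section, 90 mm long, 60 x 60 x 8 mm, its upright leg along one edge (its y -30 to -22), standing on the other side of the jig from the tee. Origin: centre of its underside. Leave it alone
- wrench: Bystander, steel wrench lying flat, beyond the left piece
- brush: Bystander, hand brush lying flat, beyond the right piece
- hammer: Bystander, hammer lying on the right-hand side
- can: Bystander, grey can, 66 mm across and 110 mm tall, standing far left
Things that resemble listed ones, but are neither listed nor needed, are in the scene too. Leave any blue, orange or purple look-alike of the tee alone.

How it is judged:
On the way, in this order (a step that is already met when the one before it is completed fails the run):
1. the knob has clicked over to its end before the tee is at the stop (value of joint knob above 1.15 rad and contact force between tee and stop_face below 0.5 N), for 0.2 s.
2. the gripped tee is pressed on the stop with 8 to 16 N for two seconds (contact force between tee and stop_face between 8 and 16 N and contact force between the fingers and tee above 2 N), for 2 s.
At the end, for the whole second after the job is handed in: The knob is at its clicked-over end (past 1.15 rad); the tee stands on the flat bar (underside within 3 mm of its top, tilt under 0.05 rad), within 8 mm of the bar's centre line and 0.07 rad of its direction, is still, is gripped by the fingers, and presses on the stop's face with 8 to 16 N (all of step 2 and value of joint knob above 1.15 rad and z of tee in the frame of jig between 0.02 and 0.025 m and y of tee in the frame of jig between -0.008 and 0.008 m and x of tee in the frame of jig below 0 m and angle between tee's own z axis and vertical below 0.05 rad and angle between the x axis of tee and the x axis of jig, either way round below 0.07 rad and linear speed of tee below 0.01 m/s); the arm keeps its last pose, push and grip.
It fails at once if a bystander is shifted by more than 40 mm (distance of any of angle, wrench, brush, hammer, can from where it was at the start of the episode above 0.04 m).
It also fails if it takes over 72 s, if anything falls off the work surface, if the arm or the gripper's body presses on something with over 40 N, if the wrist force passes 120 N, or if a joint passes its speed limit or range.

ROBOT

A 6-joint arm with a two-finger parallel gripper is mounted at the origin on the work surface. World frame = base frame: x ahead of the robot, y to its left, z up, the work surface at z = 0. Lengths are in m, angles in rad, forces in N, time in s.
With the tool pointing down it reaches from about 0.25 to 0.725 m from the base axis. Payload 4 kg.
Tool frame: the origin (TCP) lies midway between the tips of the shut fingers; the grasp point (between the pads) lies 19 mm behind it; z points along the fingers, y is the line along which they close (so a half turn about z gives the same grasp; the last joint's range is limited). The gripper opens to 85 mm and grips with 20 to 120 N. Pads are 22 mm wide; open, the fingers measure 114 mm over their backs; the gripper's body (76 mm by 85 mm) begins 54 mm behind the grasp point. The pads swing forward as they close: fully open they stand 13 mm farther back than shut.
Start: joints at [-1.215, 0.241, 0.005, 1.335, 0, 1.571], TCP at [0.174, -0.469, 0.231] pointing down, gripper open.
Joint ranges: [-2.72, 2.72], [-1.05, 1.87], [-1.09, 1.28], [-1.99, 2.15], [-1.42, 1.44], [-3.14, 3.14]. Speed limits (rad/s): [2.79, 2.79, 3.14, 3.14, 3.14, 3.14].

INTERFACE

Orientations are given as a unit quaternion [x, y, z, w].
In Python, from workcell import get_obs, camera, job_done, silhouettes gives the robot as it stands. The module is installed in compiled form; this text tells all that it offers.
- The arm moves only by the tool drive_tool, never from a script. Its argument "increments" is a list of rows, each a list of 3 entries, a list of its own where there are three numbers: the shift along the world's x, y, z in mm, then the turn, a rotation vector about the world's x, y, z in degrees, then the opening, from 0 (shut) to 1 (fully open). A call has 1 to 8 rows; each row shifts and turns the commanded pose from where the row before left it; what a row does not reach is not made up. A row lasts 1/12 s, in which the tool goes at most 41.7 mm and 7.16 degrees, less where a joint would pass 70% of its speed; a pose out of reach is approached as far as the arm can. A call is refused whole if a number of a shift passes 41.7 or a number of a turn 7.16, either way. A call with a gripper value outside its range is refused whole. The fingers move at their own pace and stop on an object; the grip force is fixed at half the most. Time passes only in rows, so rows that do not move let the fingers close. It gives the time, the measured TCP pose, the force, the opening and the grip force at its end, in the units of the state.
- get_obs(): the state, without advancing time (a new reading comes with each control period).
- camera(name): name is "scene" or "side" or "wrist"; returns a dict with "image" (384x512x3 uint8, red, green, blue), "K" (3x3 intrinsics, pixels), "k1" (the pictures are not rectified: a ray, as slopes to the right and down, at radius r is drawn at 1 + k1 r^2 times it, then the intrinsics apply), "view" (4x4, takes a point from world to camera coordinates). Camera axes: x right, y down, z forward; pixel columns grow to the right and rows downward; lengths in m; the calibration is good to about 2 mm. A picture is of the moment at which its call begins. There is no depth.
- job_done(): hands the job in; it is judged then, once.
Trained networks look in a picture, given as the dict that the camera call returned (one of the last four; its "shot" number tells which), for a name from the list of things; names that differ only in an ending like _2 or _b are one class to them, and where a whole thing is asked for, a point or a joint stands for the part that bears it (a point fixed in the world has none). Each returns a list of dicts, best first, with "conf" (0 to 1); they miss things now and then, are a little off and sometimes report something else, mostly with a low value. They report only what shows in the picture. A call takes as long as a camera call. They do not tell look-alikes from the thing itself.
- silhouettes(query, picture): "region" (384x512 bool, what is visible of it) and "bbox" ([left, top, right, bottom] in pixels, round what is visible of it).
The state is a dict: "clock": time; "joint_pos": joint angles; "joint_vel": joint speeds; "tau": joint torques, N m; "eef_pos": TCP position; "tool_rot": TCP orientation; "ft_force": force on the tool from outside, world axes, zero at the start; "ft_torque": the same for the moment, N m; "grip_width": finger opening in m; "grasp_force": force on a finger pad.
Only numpy, scipy, OpenCV 4.12 (cv2) and the standard library are available. Lean on these libraries where they do the work, as an engineer would, in place of code of your own. Each camera call takes 0.05 s, during which the arm holds its last target. There are 200 camera calls.

## Working session

There is one attempt and no reset: what is moved stays moved. The work goes in short steps, Python scripts to look and compute and a tool call to move; the robot and the scene stay as the last step left them, time stands still between calls to the robot, and variables do not carry over. Pictures are saved under pics/ and viewed, at most 10 in all, crops included, and the job is handed in when it is done.

Besides the shell and the picture viewer there is one more tool, called after "Call:" as a command line: name --argument value ..., lists and objects as JSON in quotes. drive_tool: Moves the arm, as the interface text tells. Its arguments: {"type":"object","properties":{"increments":{"type":"array"}},"required":["increments"]}

```bash
mkdir -p pics; cat > h.py <<'E'
import numpy as np, cv2
from workcell import get_obs, camera, job_done, silhouettes
def save(p,n): cv2.imwrite('pics/'+n,p['image'][:,:,::-1])
def proj(p,X):
    X=np.atleast_2d(X); c=X@p['view'][:3,:3].T+p['view'][:3,3]
    s=c[:,:2]/c[:,2:]; s=s*(1+p['k1']*(s**2).sum(1,keepdims=True))
    K=p['K']; return s*[K[0,0],K[1,1]]+[K[0,2],K[1,2]]
def ray(p,uv,z):
    uv=np.atleast_2d(uv).astype(float);K=p['K']; d=(uv-[K[0,2],K[1,2]])/[K[0,0],K[1,1]]; s=d.copy()
    for _ in range(20): s=d/(1+p['k1']*(s**2).sum(1,keepdims=True))
    R=p['view'][:3,:3]; o=-R.T@p['view'][:3,3]; r=np.c_[s,np.ones(len(s))]@R
    return o+r*((z-o[2])/r[:,2:])
E
python3 - <<'E'
from h import *
a=camera('scene');b=camera('side')
save(a,'a.png');save(b,'b.png')
for n,p in(('scene',a),('side',b)):
  R=p['view'][:3,:3];print(n,-R.T@p['view'][:3,3],R[2],p['K'][0,0],p['k1'])
  for q in('tee','jig','angle','knob','stop_face'):
    for d in silhouettes(q,p)[:4]: print(q,round(d['conf'],2),d['bbox'],d['region'].sum())
print(get_obs())
E
```

```text
scene [1.23866451 0.75259415 0.94120506] [-0.54554746 -0.58376834 -0.60132561] 490.4762042413126 0.042653632180101306
tee 0.81 [209.8, 153.9, 236.0, 184.0] 418
tee 0.75 [155.6, 221.2, 194.0, 256.5] 736
tee 0.67 [248.8, 147.9, 278.3, 173.0] 549
tee 0.56 [266.1, 127.5, 291.2, 144.6] 469
jig 0.69 [340.4, 252.8, 383.8, 293.5] 1108
jig 0.68 [222.9, 191.3, 315.5, 267.6] 3780
angle 0.96 [340.1, 252.3, 386.4, 295.0] 1161
knob 0.69 [240.5, 214.0, 256.2, 235.2] 245
side [0.32325833 0.72517349 0.84331391] [ 0.11494832 -0.73078511 -0.67285957] 365.9329236866384 -0.0018087893569926987
tee 0.9 [254.7, 153.7, 284.5, 177.1] 444
tee 0.86 [293.4, 163.5, 313.0, 191.5] 360
tee 0.61 [325.2, 158.8, 356.9, 188.2] 513
tee 0.61 [161.3, 171.6, 182.8, 201.5] 431
jig 0.88 [189.2, 202.9, 279.1, 246.8] 3686
angle 0.91 [192.8, 294.2, 240.3, 340.0] 1338
knob 0.68 [199.3, 144.6, 216.2, 177.4] 306
knob 0.53 [191.2, 203.7, 209.2, 217.0] 218
knob 0.46 [193.6, 293.3, 241.6, 338.6] 1222
{'clock': 0.6, 'joint_pos': array([-1.21498973e+00,  2.40594968e-01,  5.04587969e-03,  1.33520362e+00,
        6.65696026e-06,  1.57081199e+00]), 'joint_vel': array([ 8.25079945e-04, -2.00517962e-04,  7.64322859e-05,  2.75116462e-04,
        5.60114630e-04,  1.10790972e-04]), 'tau': array([ 7.90588433e-05, -3.71971428e+01,  2.52572823e+01,  1.34206111e-03,
       -4.59324355e-06,  8.99051713e-07]), 'eef_pos': array([ 0.1741823 , -0.46870139,  0.23132653]), 'tool_rot': array([9.84218288e-01, 1.76958642e-01, 7.13515505e-06, 2.08733987e-05]), 'ft_force': array([ 0.40421042, -0.17431596,  0.24842119]), 'ft_torque': array([ 0.00640869, -0.00490082,  0.00339332]), 'grasp_force': 0.0, 'grip_width': 0.08566710554261174}
```

View pics/a.png

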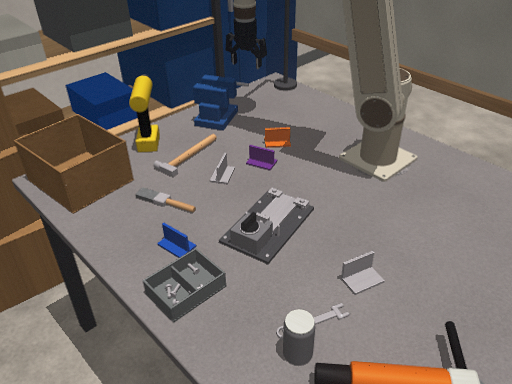

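View pics/b.png

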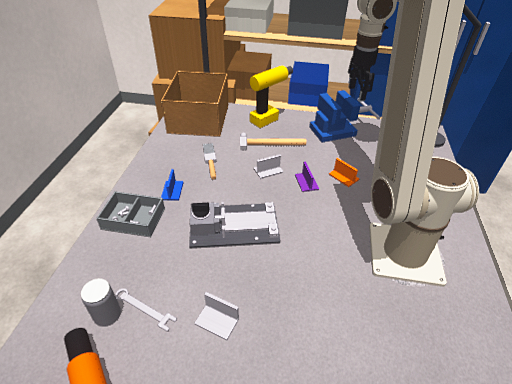

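Scene view: the grey tee is at about (223,168), with the jig at (268,225) and the angle at (362,272). Side view: the tee is at (268,165) and the jig at (235,225). Blue, purple and orange pieces are decoys. Next I fit poses to the silhouettes in both views.

```bash
cat >> h.py <<'E'
from scipy.optimize import minimize
def bx(x0,x1,y0,y1,z0,z1): return np.array([[x,y,z] for x in(x0,x1) for y in(y0,y1) for z in(z0,z1)])/1000
TEE=[bx(-45,45,-30,30,0,8),bx(-45,45,-4,4,0,60)]
cyl=lambda r,z0,z1,x:np.array([[x+r*np.cos(t),r*np.sin(t),z] for t in np.linspace(0,6.28,24) for z in(z0,z1)])/1000
JIG=[bx(-130,135,-80,80,0,12),bx(60,130,-43,43,12,64),bx(45,60,-40,-23,22,64),bx(45,60,23,40,22,64),cyl(24,64,75,98),bx(73,123,-6,6,75,101),
 bx(-125,-99,25,60,12,36),bx(-125,-99,-60,-25,12,36),bx(31,39,48,56,12,50),bx(31,39,-56,-48,12,50)]
def W(P,q,z=0):
    c,s=np.cos(q[2]),np.sin(q[2]); return P@np.array([[c,s,0],[-s,c,0],[0,0,1]])+[q[0],q[1],z]
def render(p,parts,q,z=0):
    m=np.zeros((384*4,512*4),np.uint8)
    for P in parts:
        u=(proj(p,W(P,q,z))+.5)*4-.5
        cv2.fillConvexPoly(m,cv2.convexHull(np.round(u*16).astype(np.int32)),255,cv2.LINE_8,4)
    return cv2.resize(m,(512,384),interpolation=cv2.INTER_AREA)/255.
def fit(parts,obs,q0s,z=0):
    G=lambda m:cv2.GaussianBlur(m.astype(float),(0,0),1)
    ob=[(p,G(r)) for p,r in obs]
    f=lambda v:sum(((G(render(p,parts,np.array(v)/[1000,1000,100],z))-r)**2).sum()/r.sum() for p,r in ob)
    best=None
    for q0 in q0s:
        v0=np.array(q0)*[1000,1000,100]
        s=np.vstack([v0,v0+[15,0,0],v0+[0,15,0],v0+[0,0,15]])
        r=minimize(f,v0,method='Nelder-Mead',options=dict(initial_simplex=s,xatol=.05,fatol=1e-5))
        if best is None or r.fun<best.fun: best=r
    return best.x/[1000,1000,100],best.fun
E
python3 - <<'E'
from h import *
a=camera('scene');b=camera('side')
def pick(q,p,c):
    for d in silhouettes(q,p):
        l,t,r,bo=d['bbox']
        if l<c[0]<r and t<c[1]<bo: return d['region']
for q,parts,ca,cb,z in(('tee',TEE,(223,168),(268,165),.02),('jig',JIG,(268,230),(235,225),.02)):
    ra,rb=pick(q,a,ca),pick(q,b,cb)
    cen=[ray(p,[np.argwhere(r).mean(0)[::-1]],z)[0,:2] for p,r in((a,ra),(b,rb))]
    print(q,cen)
    c=np.mean(cen,0)
    for nm,obs in(('both',[(a,ra),(b,rb)]),('a',[(a,ra)]),('b',[(b,rb)])):
        print(nm,*[fit(parts,obs,[(*c,y) for y in ys]) for ys in ([-.9,-.5,0,.5,.9],)])
E
```

```text
tee [array([ 0.44756754, -0.28505963]), array([ 0.44256142, -0.29026383])]
both (array([ 0.44294388, -0.29220528,  0.62251819]), np.float64(0.03821033198555356))
a (array([ 0.44195105, -0.29351183,  0.6039828 ]), np.float64(0.012413972987755775))
b (array([ 0.44346216, -0.29078565,  0.65975681]), np.float64(0.019573641755763444))
jig [array([0.52277954, 0.00355373]), array([0.50929216, 0.00681801])]
both (array([ 0.50493521, -0.01087851,  0.25764019]), np.float64(0.0179675069341662))
a (array([ 0.50238285, -0.01248122,  0.26271044]), np.float64(0.00851462923103866))
b (array([ 0.50635376, -0.00996098,  0.26009445]), np.float64(0.004421596076458871))
```

Jig: about (0.505, -0.011), yaw 0.26. Knob: about (0.600, 0.014). Tee: about (0.443, -0.292), yaw 0.62. I'm moving above the knob, turning towards the grasp yaw that leaves wrist range for the clockwise turn.

Call:
drive_tool --increments '[[[16,18,0],[0,0,6.8],1],[[16,18,0],[0,0,6.8],1],[[16,18,0],[0,0,6.8],1],[[16,18,0],[0,0,6.8],1],[[16,18,0],[0,0,6.8],1],[[16,18,0],[0,0,6.8],1],[[16,18,0],[0,0,6.8],1],[[16,18,0],[0,0,6.8],1]]'

```text
clock: 1.57
eef_pos: [0.3028, -0.3238, 0.2315]
tool_rot: [0.793, 0.61, 0.0, 0.0]
ft_force: [0.4, 0.4, -0.2]
grip_width: 0.0851
grasp_force: 0.0
```

```bash
cat > st.py <<'E'
from h import *
from scipy.spatial.transform import Rotation as R
o=get_obs();r=R.from_quat(o['tool_rot']).as_matrix()
print('t',o['clock'],'p',o['eef_pos'].round(4),'xang',np.arctan2(r[1,0],r[0,0]).round(4),'z',r[:,2].round(3),'q',o['joint_pos'].round(2),'F',o['ft_force'].round(2),'w',round(o['grip_width'],4),'g',round(o['grasp_force'],1))
E
python3 st.py
```

```text
t 1.5667 p [ 0.3028 -0.3238  0.2315] xang 1.3109 z [ 0. -0. -1.] q [-0.82  0.13 -0.13  1.31 -0.    1.01] F [ 0.43  0.42 -0.19] w 0.0851 g 0.0
```

Call:
drive_tool --increments '[[[17.5,20,0],[0,0,7],1],[[17.5,20,0],[0,0,7],1],[[17.5,20,0],[0,0,7],1],[[17.5,20,0],[0,0,7],1],[[17.5,20,0],[0,0,7],1],[[17.5,20,0],[0,0,7],1],[[17.5,20,0],[0,0,7],1],[[17.5,20,0],[0,0,7],1]]'

```text
clock: 2.23
eef_pos: [0.4429, -0.1636, 0.2314]
tool_rot: [0.414, 0.91, -0.0, 0.0]
ft_force: [0.2, -0.8, 0.9]
grip_width: 0.0851
grasp_force: 0.0
```

Call:
drive_tool --increments '[[[17.5,20,0],[0,0,7],1],[[17.5,20,0],[0,0,7],1],[[17.5,20,0],[0,0,7],1],[[17.5,20,0],[0,0,7],1],[[17.5,20,0],[0,0,7],1],[[0,20,0],[0,0,7],1],[[0,20,0],[0,0,7],1],[[0,20,0],[0,0,7],1]]'

```text
clock: 2.9
eef_pos: [0.5299, -0.0036, 0.231]
tool_rot: [-0.062, 0.998, 0.0, -0.0]
ft_force: [0.3, 0.1, 0.2]
grip_width: 0.0857
grasp_force: 0.0
```

```bash
python3 st.py; python3 - <<'E'
from h import *
p=camera('wrist');save(p,'w1.png')
R=p['view'][:3,:3];print(-R.T@p['view'][:3,3],R[2],p['K'][0,0],p['k1'])
q=[.505,-.011,.26]
print(proj(p,W(np.array([[.098,0,.101],[.073,0,.101],[.123,0,.101],[.035,.052,.05],[.035,-.052,.05],[.02,0,.043]]),q)).round())
for n in('knob','jig','stop_face','index_mid'):
  for d in silhouettes(n,p)[:3]: print(n,d['conf'],d['bbox'],d['region'].sum())
E
```

```text
t 2.9 p [ 0.5299 -0.0036  0.231 ] xang -3.0169 z [-0. -0. -1.] q [-0.01  0.3   0.08  1.36 -0.   -0.13] F [0.33 0.05 0.18] w 0.0857 g 0.0
[ 0.45252145 -0.01349474  0.3723418 ] [ 0.30402211  0.03786739 -0.95191208] 276.6337880206421 -0.0024323709832313827
[[263. 243.]
 [261. 222.]
 [266. 262.]
 [299. 170.]
 [213. 181.]
 [254. 163.]]
knob 0.74 [241.9, 214.2, 279.9, 262.3] 1298
jig 0.84 [169.2, 24.5, 323.4, 261.0] 26681
stop_face 0.97 [236.9, 166.4, 270.5, 181.3] 460
index_mid 0.78 [173.1, 20.1, 318.1, 263.3] 26436
```

View pics/w1.png

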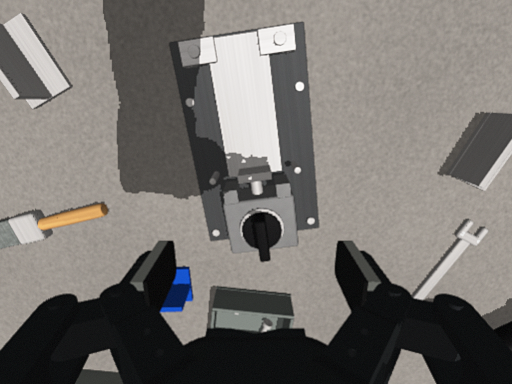

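The wrist view shows the jig at (175–320, 22–255), the knob bar at (264,235) and the stop at (253,173), and the tee at top left (30,60). I'll refine the jig pose with this view.

```bash
python3 - <<'E'
from h import *
p=camera('wrist');b=camera('side');
r=silhouettes('jig',p)[0]['region'];rb=silhouettes('jig',b)[0]['region']
q0=[(.505,-.011,.26)]
for J in (JIG,JIG[:4]+JIG[6:]):
  q,e=fit(J,[(p,r)],q0);print(q,e)
J=JIG
q2,e2=fit(J,[(p,r),(b,rb)],q0);print(q2,e2)
k=silhouettes('knob',p)[0]['region']
K=[JIG[4],JIG[5]];print(k.sum(),fit(K,[(p,k)],q0))
im=p['image'].copy()
for qq,col in((q,(255,0,0)),(q2,(0,255,0))):
  for P in J:
    h=cv2.convexHull(np.round(proj(p,W(P,qq))*16).astype(np.int32)); cv2.polylines(im,[h],True,col,1,cv2.LINE_AA,4)
im=cv2.resize(im[10:280,150:340],None,fx=2.2,fy=2.2); cv2.imwrite('pics/w2.png',im[:,:,::-1])
E
```

```text
[ 0.50589258 -0.01169705  0.26081713] 0.009850965770663125
[ 0.50612661 -0.01168371  0.26096931] 0.012251584802787662
[ 0.50583849 -0.01151559  0.25866803] 0.021114529336631785
1260 (array([ 0.50535163, -0.00903178,  0.23081745]), np.float64(0.051611726183845325))
```

View pics/w2.png

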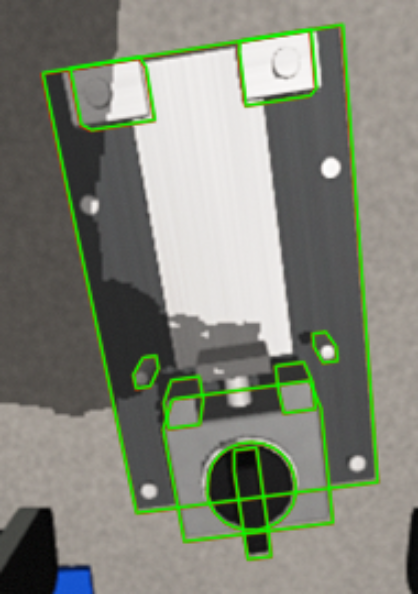

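The overlay matches. Jig (0.5058, -0.0115, 0.26), so the knob axis is at (0.6005, 0.0137). Going down on it now.

Call:
drive_tool --increments '[[[35,8.6,0],[0,0,4],1],[[35.6,8.7,0],[0,0,3.75],1],[[0,0,-40],[0,0,0],1],[[0,0,-40],[0,0,0],1],[[0,0,-40],[0,0,0],1],[[0,0,-20],[0,0,0],1],[[0,0,-13],[0,0,0],1],[[0,0,0],[0,0,0],1]]'

```text
clock: 4.07
eef_pos: [0.5972, 0.0119, 0.074]
tool_rot: [-0.126, 0.992, 0.0, -0.004]
ft_force: [0.1, 0.2, -0.4]
grip_width: 0.0856
grasp_force: 0.0
```

Call:
drive_tool --increments '[[[0,0,0],[0,0,0],0],[[0,0,0],[0,0,0],0],[[0,0,0],[0,0,0],0],[[0,0,0],[0,0,0],0],[[0,0,0],[0,0,0],0],[[0,0,0],[0,0,0],0],[[0,0,0],[0,0,0],0],[[0,0,0],[0,0,0],0]]'

```text
clock: 4.73
eef_pos: [0.6007, 0.0133, 0.0795]
tool_rot: [-0.127, 0.992, 0.0, 0.001]
ft_force: [-1.7, 3.7, 6.0]
grip_width: 0.0107
grasp_force: 60.4
```

```bash
python3 st.py
```

```text
t 4.7333 p [0.6007 0.0133 0.0795] xang -2.8871 z [ 0.001  0.001 -1.   ] q [ 0.02  0.54  0.04  1.07  0.   -0.23] F [-1.67  3.74  5.99] w 0.0107 g 60.4
```

Call:
drive_tool --increments '[[[0,0,0],[0,0,-7],0],[[0,0,0],[0,0,-7],0],[[0,0,0],[0,0,-7],0],[[0,0,0],[0,0,-7],0],[[0,0,0],[0,0,-7],0],[[0,0,0],[0,0,-7],0],[[0,0,0],[0,0,-7],0],[[0,0,0],[0,0,-7],0]]'

```text
clock: 5.4
eef_pos: [0.6004, 0.0122, 0.0795]
tool_rot: [0.357, 0.934, -0.0, 0.001]
ft_force: [-3.4, 0.1, 7.2]
grip_width: 0.0106
grasp_force: 60.6
```

Call:
drive_tool --increments '[[[0,0,0],[0,0,-7],0],[[0,0,0],[0,0,-7],0],[[0,0,0],[0,0,-4.5],0],[[0,0,0],[0,0,0],0],[[0,0,0],[0,0,0],0],[[0,0,0],[0,0,0],0]]'

```text
clock: 5.9
eef_pos: [0.6001, 0.012, 0.0795]
tool_rot: [0.5, 0.866, -0.0, 0.0]
ft_force: [-2.4, -1.3, 6.9]
grip_width: 0.0105
grasp_force: 60.6
```

```bash
python3 st.py
```

```text
t 5.9 p [0.6001 0.012  0.0795] xang 2.0946 z [ 0.    -0.001 -1.   ] q [ 0.02  0.54  0.04  1.07 -0.    1.07] F [-2.36 -1.25  6.88] w 0.0105 g 60.6
```

Call:
drive_tool --increments '[[[0,0,0],[0,0,0],1],[[0,0,0],[0,0,0],1],[[0,0,0],[0,0,0],1],[[0,0,0],[0,0,0],1],[[0,0,0],[0,0,0],1],[[0,0,40],[0,0,0],1],[[0,0,40],[0,0,0],1],[[0,0,40],[0,0,0],1]]'

```text
clock: 6.57
eef_pos: [0.5994, 0.0126, 0.1986]
tool_rot: [0.5, 0.866, -0.001, -0.001]
ft_force: [1.4, 0.3, -0.6]
grip_width: 0.0855
grasp_force: 0.0
```

Call:
drive_tool --increments '[[[-11,-21.5,5],[0,0,6.8],1],[[-11,-21.5,5],[0,0,6.8],1],[[-11,-21.5,5],[0,0,6.8],1],[[-11,-21.5,5],[0,0,6.8],1],[[-11,-21.5,0],[0,0,6.8],1],[[-11,-21.5,0],[0,0,6.8],1],[[-11,-21.5,0],[0,0,6.8],1],[[-11,-21.5,0],[0,0,6.8],1]]'

```text
clock: 7.23
eef_pos: [0.5116, -0.1603, 0.2183]
tool_rot: [0.046, 0.999, -0.0, 0.0]
ft_force: [-0.2, -0.2, 0.1]
grip_width: 0.0856
grasp_force: 0.0
```

Call:
drive_tool --increments '[[[-11,-21.5,0],[0,0,6.8],1],[[-11,-21.5,0],[0,0,6.8],1],[[-11,-21.5,0],[0,0,6.8],1],[[-11,-21.5,0],[0,0,6.8],1],[[-11,-21.5,0],[0,0,6.8],1],[[-11,-21.5,0],[0,0,6.8],1],[[0,0,0],[0,0,0],1],[[0,0,0],[0,0,0],1]]'

```text
clock: 7.9
eef_pos: [0.4457, -0.2893, 0.2182]
tool_rot: [-0.301, 0.954, 0.0, 0.0]
ft_force: [-0.8, 0.2, 0.6]
grip_width: 0.0855
grasp_force: 0.0
```

```bash
python3 st.py; python3 - <<'E'
from h import *
p=camera('wrist');s=camera('scene');b=camera('side')
im=p['image'].copy()
for d in silhouettes('tee',p): 
  print(d['conf'],d['bbox'],d['region'].sum(),ray(p,[np.argwhere(d['region']).mean(0)[::-1]],.015))
  c=ray(p,[np.argwhere(d['region']).mean(0)[::-1]],.015)[0]
  if np.hypot(*(c[:2]-[.443,-.292]))<.04:
    q,e=fit(TEE,[(p,d['region'])],[(c[0],c[1],y) for y in(.5,.65)]);print('fit',q,e)
    for P in TEE:
      h=cv2.convexHull(np.round(proj(p,W(P,q))*16).astype(np.int32)); cv2.polylines(im,[h],True,(0,255,0),1,cv2.LINE_AA,4)
cv2.imwrite('pics/w3.png',np.hstack([im,s['image'][170:330:,190:430].repeat(2,0).repeat(2,1)[:,:288].copy() if 0 else cv2.resize(s['image'][180:276,215:287],(288,384))])[:,:,::-1])
E
```

```text
t 7.9 p [ 0.4457 -0.2893  0.2182] xang -2.5304 z [-0.  0. -1.] q [-0.58  0.31  0.06  1.32  0.   -1.19] F [-0.76  0.24  0.57] w 0.0855 g 0.0
0.65 [304.3, 45.6, 405.1, 113.4] 4396 [[ 0.30332578 -0.25780797  0.015     ]]
0.56 [232.1, 123.4, 275.9, 209.0] 3219 [[ 0.44186045 -0.29556     0.015     ]]
fit [ 0.44426739 -0.29389258  0.59234039] 0.00981521438965068
```

View pics/w3.png

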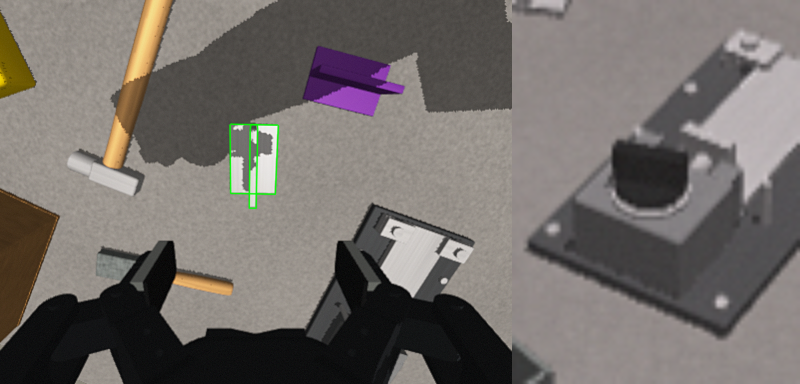

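The right-hand crop shows the knob turned over. The wrist view shows the tee at (253,160), and the fit overlays it well: (0.4443, -0.2939), yaw 0.592. I'm descending and gripping its web.

Call:
drive_tool --increments '[[[-1.4,-4.6,-40],[0,0,-1.1],1],[[0,0,-40],[0,0,0],1],[[0,0,-40],[0,0,0],1],[[0,0,-40],[0,0,0],1],[[0,0,-25],[0,0,0],1],[[0,0,-10],[0,0,0],1],[[0,0,-8],[0,0,0],1],[[0,0,0],[0,0,0],1]]'

```text
clock: 8.77
eef_pos: [0.445, -0.2923, 0.0147]
tool_rot: [-0.294, 0.956, 0.0, -0.0]
ft_force: [0.2, 0.4, -0.5]
grip_width: 0.0853
grasp_force: 0.0
```

Call:
drive_tool --increments '[[[0,0,0],[0,0,0],0],[[0,0,0],[0,0,0],0],[[0,0,0],[0,0,0],0],[[0,0,0],[0,0,0],0],[[0,0,0],[0,0,0],0],[[0,0,0],[0,0,0],0],[[0,0,0],[0,0,0],0],[[0,0,0],[0,0,0],0]]'

```text
clock: 9.43
eef_pos: [0.4452, -0.2934, 0.0159]
tool_rot: [-0.293, 0.956, -0.001, 0.0]
ft_force: [0.0, -0.1, 4.3]
grip_width: 0.0074
grasp_force: 59.6
```

```bash
python3 st.py
```

```text
t 9.4333 p [ 0.4452 -0.2934  0.0159] xang -2.546 z [ 0.001 -0.001 -1.   ] q [-0.58  0.5  -0.23  0.84 -0.   -1.18] F [ 0.04 -0.09  4.29] w 0.0074 g 59.6
```

Call:
drive_tool --increments '[[[0,0,20],[0,0,0],0],[[0,0,30],[0,0,0],0],[[0,0,30],[0,0,0],0],[[0,0,20],[0,0,0],0],[[2,20,0],[0,0,-2.4],0],[[3,30,0],[0,0,-2.4],0],[[3,35,0],[0,0,-2.4],0],[[3,35,0],[0,0,-2.4],0]]'

```text
clock: 10.1
eef_pos: [0.454, -0.1715, 0.1136]
tool_rot: [-0.211, 0.978, 0.001, -0.002]
ft_force: [0.5, 0.2, -6.6]
grip_width: 0.0073
grasp_force: 59.8
```

Call:
drive_tool --increments '[[[3,35,0],[0,0,-2.4],0],[[3,35,0],[0,0,-2.4],0],[[3,35,0],[0,0,-2.4],0],[[2,30,0],[0,0,-2.5],0],[[0,16.6,0],[0,0,0],0],[[0,0,0],[0,0,0],0],[[0,0,0],[0,0,0],0]]'

```text
clock: 10.68
eef_pos: [0.4652, -0.0204, 0.1138]
tool_rot: [-0.13, 0.991, 0.0, -0.002]
ft_force: [0.1, -0.8, -7.8]
grip_width: 0.0076
grasp_force: 60.0
```

```bash
cat > look.py <<'E'
import sys
from h import *
zt=get_obs()['eef_pos'][2]-.0155; c=get_obs()['eef_pos'][:2]; ims=[]
for n in('scene','side','wrist'):
  p=camera(n); im=p['image'].copy(); 
  ds=[]
  for d in silhouettes('tee',p):
    u=proj(p,[[*c,zt+.025]])[0]; v=np.argwhere(d['region']).mean(0)[::-1]
    if np.hypot(*(u-v))<25: ds.append((np.hypot(*(u-v)),d))
  if not ds: print(n,'none'); q=[*c,.26]
  else:
    d=min(ds,key=lambda t:t[0])[1]
    q,e=fit(TEE,[(p,d['region'])],[(*c,.26)],zt); print(n,d['conf'],q,e)
  J=np.array([.5058,-.0115]); r=np.array(q[:2])-J; print('jig frame',np.array([r@[.9665,.2568],r@[-.2568,.9665]])*1000,q[2]-.2597)
  for P in TEE: cv2.polylines(im,[cv2.convexHull(np.round(proj(p,W(P,q,zt))*16).astype(np.int32))],True,(0,255,0),1,cv2.LINE_AA,4)
  u=proj(p,[[*c,zt+.03]])[0].astype(int); x,y=max(u[0]-65,0),max(u[1]-60,0)
  ims.append(cv2.resize(im[y:y+130,x:x+130],(266,266)))
cv2.imwrite('pics/'+sys.argv[1],np.hstack(ims)[:,:,::-1])
E
python3 st.py; python3 look.py l1.png
```

```text
t 10.6833 p [ 0.4652 -0.0204  0.1138] xang -2.8799 z [-0.004 -0.    -1.   ] q [-0.04  0.27 -0.29  1.02 -0.   -0.31] F [ 0.11 -0.78 -7.81] w 0.0076 g 60.0
scene 0.96 [ 0.46731687 -0.02005997  0.47023951] 0.2748737863819961
jig frame [-39.39214353   1.60925452] 0.2105395138619336
side 0.86 [ 0.46436271 -0.01845934  0.24755696] 0.19105143667275953
jig frame [-41.83629671   3.91488998] -0.012143035743901659
wrist none
jig frame [-41.52310134   1.86284412] 0.00030000000000002247
```

View pics/l1.png

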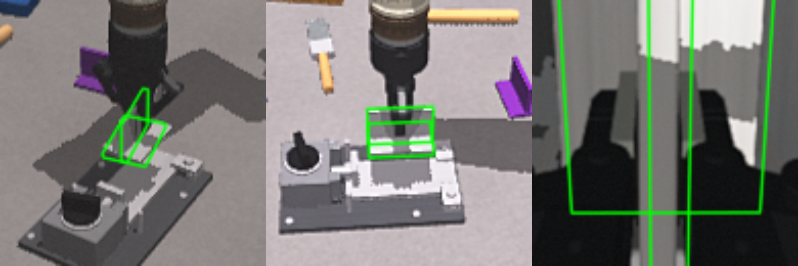

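Scene and side crops: the tee is held upright over the bar, in line with it, and the knob bar lies across the jig. In the wrist crop the web is centred between the fingers. I'm lowering it onto the bar.

Call:
drive_tool --increments '[[[0.4,-1.4,-25],[0,0,0],0],[[0,0,-25],[0,0,0],0],[[0,0,-15],[0,0,0],0],[[0,0,-6],[0,0,0],0],[[0,0,-3],[0,0,0],0],[[0,0,-2],[0,0,0],0],[[0,0,0],[0,0,0],0],[[0,0,0],[0,0,0],0]]'

```text
clock: 11.65
eef_pos: [0.4683, -0.0229, 0.0403]
tool_rot: [-0.129, 0.992, -0.0, 0.001]
ft_force: [0.6, -0.2, -6.6]
grip_width: 0.0072
grasp_force: 59.8
```

```bash
python3 st.py
```

```text
t 11.65 p [ 0.4683 -0.0229  0.0403] xang -2.8828 z [ 0.002 -0.    -1.   ] q [-0.05  0.36 -0.38  0.83  0.   -0.31] F [ 0.64 -0.24 -6.62] w 0.0072 g 59.8
```

Call:
drive_tool --increments '[[[-0.3,1,-1.5],[0,0,0],0],[[0,0,-1],[0,0,0],0],[[0,0,-0.5],[0,0,0],0],[[0,0,0],[0,0,0],0],[[0,0,0],[0,0,0],0],[[0,0,0],[0,0,0],0]]'

```text
clock: 12.15
eef_pos: [0.4679, -0.0216, 0.0379]
tool_rot: [-0.129, 0.992, -0.0, 0.001]
ft_force: [-3.1, 1.4, 6.3]
grip_width: 0.0071
grasp_force: 62.0
```

```bash
python3 st.py
```

```text
t 12.15 p [ 0.4679 -0.0216  0.0379] xang -2.8824 z [ 0.002  0.    -1.   ] q [-0.05  0.36 -0.38  0.82  0.   -0.31] F [-3.09  1.43  6.3 ] w 0.0071 g 62.0
```

Call:
drive_tool --increments '[[[1.9,0.5,0.5],[0,0,0],0],[[1.9,0.5,0],[0,0,0],0],[[1.9,0.5,0],[0,0,0],0],[[1.9,0.5,0],[0,0,0],0],[[1.9,0.5,0],[0,0,0],0],[[0,0,0],[0,0,0],0]]'

```text
clock: 12.65
eef_pos: [0.4756, -0.0197, 0.0379]
tool_rot: [-0.129, 0.992, -0.0, -0.001]
ft_force: [-5.4, -1.1, 6.3]
grip_width: 0.0072
grasp_force: 62.1
```

Call:
drive_tool --increments '[[[1.9,0.5,0],[0,0,0],0],[[0,0,0],[0,0,0],0]]'

```text
clock: 12.82
eef_pos: [0.4773, -0.0193, 0.0379]
tool_rot: [-0.129, 0.992, -0.001, -0.001]
ft_force: [-6.4, -1.3, 7.4]
grip_width: 0.0074
grasp_force: 62.1
```

Call:
drive_tool --increments '[[[1.9,0.5,0],[0,0,0],0],[[1.9,0.5,0],[0,0,0],0],[[0,0,0],[0,0,0],0]]'

```text
clock: 13.07
eef_pos: [0.4814, -0.0182, 0.0379]
tool_rot: [-0.129, 0.992, -0.0, -0.001]
ft_force: [-5.9, -1.5, 5.7]
grip_width: 0.0075
grasp_force: 62.0
```

Call:
drive_tool --increments '[[[1.9,0.5,0],[0,0,0],0],[[1.9,0.5,0],[0,0,0],0],[[0,0,0],[0,0,0],0]]'

```text
clock: 13.32
eef_pos: [0.4841, -0.0175, 0.0379]
tool_rot: [-0.129, 0.992, -0.001, -0.002]
ft_force: [-8.8, -1.8, 9.8]
grip_width: 0.007
grasp_force: 62.6
```

```bash
cat >> st.py <<'E'
d=o['eef_pos'][:2]-[.5058,-.0115];u=np.array([[.9665,.2568],[-.2568,.9665]]);print('jig',u@d*1000,'Fjig',u@o['ft_force'][:2])
E
python3 st.py
```

```text
t 13.3167 p [ 0.4841 -0.0175  0.0379] xang -2.8831 z [-0.003 -0.002 -1.   ] q [-0.03  0.39 -0.34  0.85 -0.   -0.29] F [-8.83 -1.85  9.82] w 0.007 g 62.6
jig [-22.50892234  -0.23431357] Fjig [-9.01072082  0.48255087]
```

Call:
drive_tool --increments '[[[1.9,0.5,0.2],[0,0,0],0],[[1.9,0.5,0],[0,0,0],0],[[1.9,0.5,0.2],[0,0,0],0],[[0,0,0],[0,0,0],0]]'

```text
clock: 13.65
eef_pos: [0.488, -0.0164, 0.038]
tool_rot: [-0.129, 0.992, -0.001, -0.003]
ft_force: [-12.5, -3.4, 12.1]
grip_width: 0.0071
grasp_force: 62.8
```

Call:
drive_tool --increments '[[[1.9,0.5,0],[0,0,0],0],[[1.9,0.5,0],[0,0,0],0],[[0,0,0],[0,0,0],0],[[0,0,0],[0,0,0],0]]'

```text
clock: 13.98
eef_pos: [0.4903, -0.0158, 0.038]
tool_rot: [-0.129, 0.992, -0.001, -0.005]
ft_force: [-16.0, -5.0, 15.1]
grip_width: 0.0075
grasp_force: 63.6
```

```bash
python3 st.py
```

```text
t 13.9833 p [ 0.4903 -0.0158  0.038 ] xang -2.8838 z [-0.009 -0.003 -1.   ] q [-0.03  0.4  -0.31  0.86 -0.   -0.29] F [-15.98  -4.99  15.06] w 0.0075 g 63.6
jig [-16.09513308  -0.15795945] Fjig [-16.7244965   -0.72187942]
```

Call:
drive_tool --increments '[[[1.9,0.5,0.5],[0.1,-0.25,0],0],[[1.9,0.5,0.3],[0.1,-0.25,0],0],[[1.9,0.5,0.2],[0,0,0],0],[[1.9,0.5,0],[0,0,0],0],[[0,0,0],[0,0,0],0],[[0,0,0],[0,0,0],0]]'

```text
clock: 14.48
eef_pos: [0.495, -0.0145, 0.038]
tool_rot: [-0.128, 0.992, -0.0, -0.003]
ft_force: [-19.3, -7.0, 15.6]
grip_width: 0.007
grasp_force: 63.6
```

```bash
python3 st.py
```

```text
t 14.4833 p [ 0.495  -0.0145  0.038 ] xang -2.8843 z [-0.006 -0.001 -1.   ] q [-0.03  0.41 -0.3   0.86 -0.   -0.29] F [-19.33  -6.97  15.61] w 0.007 g 63.6
jig [-11.23394455  -0.09532139] Fjig [-20.46936861  -1.77299731]
```

Call:
drive_tool --increments '[[[1.0,0.2,0.2],[0,-0.1,0],0],[[0.9,0.2,0],[0,0,0],0],[[0,0,0],[0,0,0],0],[[0,0,0],[0,0,0],0],[[0,0,0],[0,0,0],0]]'

```text
clock: 14.9
eef_pos: [0.4959, -0.0142, 0.038]
tool_rot: [-0.128, 0.992, -0.0, -0.003]
ft_force: [-21.9, -8.2, 17.1]
grip_width: 0.0071
grasp_force: 63.7
```

```bash
python3 st.py; python3 look.py l2.png
```

```text
t 14.9 p [ 0.4959 -0.0142  0.038 ] xang -2.8844 z [-0.006 -0.002 -1.   ] q [-0.03  0.41 -0.3   0.86 -0.   -0.28] F [-21.87  -8.23  17.1 ] w 0.0071 g 63.7
jig [-10.30609836  -0.07121788] Fjig [-23.24788711  -2.33567862]
scene 0.52 [ 0.47971152 -0.0137657   0.78884067] 0.6206628475132372
jig frame [-25.79635257   4.5097207 ] 0.5291406740460778
side 0.84 [ 0.49481179 -0.01013725  0.25432973] 0.1686887326658361
jig frame [-10.27015374   4.13887507] -0.005370268182496085
wrist none
jig frame [-10.30609836  -0.07121788] 0.00030000000000002247
```

View pics/l2.png

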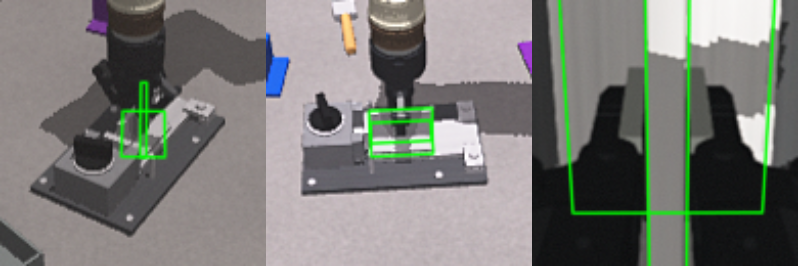

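The side crop puts the tee's end against the stop pad, with its centre at jig x of about -10. After taking off the friction, the stop force comes to about 12 N. Holding the push.

Call:
drive_tool --increments '[[[0,0,0],[0,0,0],0],[[0,0,0],[0,0,0],0],[[0,0,0],[0,0,0],0],[[0,0,0],[0,0,0],0],[[0,0,0],[0,0,0],0],[[0,0,0],[0,0,0],0],[[0,0,0],[0,0,0],0],[[0,0,0],[0,0,0],0]]'

```text
clock: 15.87
eef_pos: [0.4958, -0.0142, 0.0379]
tool_rot: [-0.128, 0.992, -0.0, -0.003]
ft_force: [-21.9, -7.3, 15.7]
grip_width: 0.0072
grasp_force: 63.7
```

Call:
drive_tool --increments '[[[0,0,0],[0,0,0],0],[[0,0,0],[0,0,0],0],[[0,0,0],[0,0,0],0],[[0,0,0],[0,0,0],0],[[0,0,0],[0,0,0],0],[[0,0,0],[0,0,0],0],[[0,0,0],[0,0,0],0],[[0,0,0],[0,0,0],0]]'

```text
clock: 16.53
eef_pos: [0.4959, -0.0142, 0.038]
tool_rot: [-0.128, 0.992, -0.0, -0.003]
ft_force: [-21.5, -7.2, 16.3]
grip_width: 0.0073
grasp_force: 63.7
```

Call:
drive_tool --increments '[[[0,0,0],[0,0,0],0],[[0,0,0],[0,0,0],0],[[0,0,0],[0,0,0],0],[[0,0,0],[0,0,0],0],[[0,0,0],[0,0,0],0],[[0,0,0],[0,0,0],0],[[0,0,0],[0,0,0],0],[[0,0,0],[0,0,0],0]]'

```text
clock: 17.2
eef_pos: [0.4958, -0.0142, 0.038]
tool_rot: [-0.128, 0.992, -0.0, -0.003]
ft_force: [-21.6, -6.9, 16.8]
grip_width: 0.0076
grasp_force: 63.7
```

```bash
python3 st.py; python3 - <<'E'
from h import *
q=[.5058,-.0115,.2597]; b=camera('side'); s=camera('scene')
# stop pad face at jig x=35 vs 30: overlay of face outline and tee at x=-10
im=[]
for p in(b,s):
  k=p['image'].copy(); c=proj(p,W(np.array([[.03,0,.04]]),q))[0].astype(int)
  x,y=c[0]-32,c[1]-32; z=8
  k=cv2.resize(k[y:y+64,x:x+64],None,fx=6,fy=6,interpolation=cv2.INTER_CUBIC)
  for P,col in((bx(35,45,-20,20,25,61),(255,0,0)),(bx(31,39,48,56,12,50),(0,255,0)),(bx(31,39,-56,-48,12,50),(0,255,0))):
    u=(proj(p,W(P,q))-[x,y]+.5)*6-.5
    cv2.polylines(k,[cv2.convexHull(np.round(u*16).astype(np.int32))],True,col,1,cv2.LINE_AA,4)
  im.append(k)
cv2.imwrite('pics/s.png',np.hstack(im)[:,:,::-1])
E
```

```text
t 17.2 p [ 0.4958 -0.0142  0.038 ] xang -2.8845 z [-0.006 -0.002 -1.   ] q [-0.03  0.41 -0.3   0.86 -0.   -0.28] F [-21.56  -6.89  16.75] w 0.0076 g 63.7
jig [-10.34334445  -0.07917877] Fjig [-22.60331931  -1.12683604]
```

View pics/s.png

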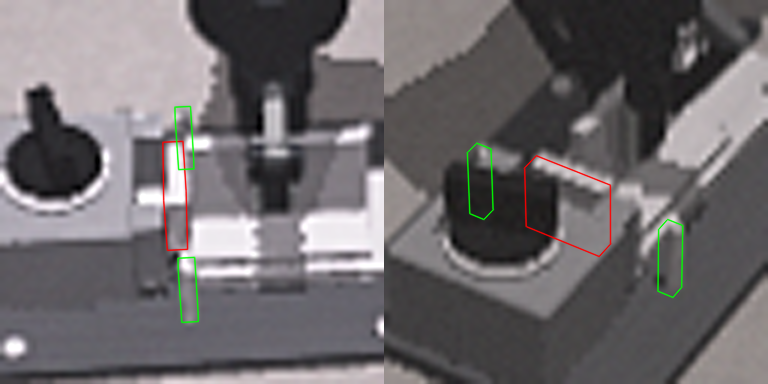

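In the side crop the pad sits in the red outline for jig x 35 (about (175,195)), level with the posts, and the tee end is flush against it. The push is steady, so I'll hold a bit longer and hand in.

Call:
drive_tool --increments '[[[0,0,0],[0,0,0],0],[[0,0,0],[0,0,0],0],[[0,0,0],[0,0,0],0],[[0,0,0],[0,0,0],0],[[0,0,0],[0,0,0],0],[[0,0,0],[0,0,0],0],[[0,0,0],[0,0,0],0],[[0,0,0],[0,0,0],0]]'

```text
clock: 17.97
eef_pos: [0.4959, -0.0142, 0.038]
tool_rot: [-0.128, 0.992, -0.0, -0.003]
ft_force: [-22.2, -6.8, 16.4]
grip_width: 0.0071
grasp_force: 63.7
```

Call:
drive_tool --increments '[[[0,0,0],[0,0,0],0],[[0,0,0],[0,0,0],0],[[0,0,0],[0,0,0],0],[[0,0,0],[0,0,0],0],[[0,0,0],[0,0,0],0],[[0,0,0],[0,0,0],0],[[0,0,0],[0,0,0],0],[[0,0,0],[0,0,0],0]]'

```text
clock: 18.63
eef_pos: [0.4959, -0.0142, 0.038]
tool_rot: [-0.128, 0.992, -0.0, -0.003]
ft_force: [-21.7, -6.7, 16.0]
grip_width: 0.0071
grasp_force: 63.7
```

```bash
python3 st.py; python3 -c "from workcell import job_done; print(job_done())"
```

```text
t 18.6333 p [ 0.4959 -0.0142  0.038 ] xang -2.8845 z [-0.006 -0.002 -1.   ] q [-0.03  0.41 -0.3   0.86 -0.   -0.28] F [-21.67  -6.71  15.96] w 0.0071 g 63.7
jig [-10.30258048  -0.08269046] Fjig [-22.66546924  -0.92383144]
the job is handed in; nothing more can be done
None
```

I handed the job in with the knob clicked over and the gripped tee flat on the bar, pushed squarely on the stop at an estimated 12 N (worked out from wrist force and spring travel) for over three seconds; no verdict was returned.

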